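Run in the linear slides, reject the binders, lay out the rest at the motors

ROBOT

A 6-joint arm with a two-finger parallel gripper is mounted at the origin on the work surface. World frame = base frame: x ahead of the robot, y to its left, z up, the work surface at z = 0. Lengths are in m, angles in degrees, forces in N, time in s.
With the tool pointing down it reaches from about 0.325 to 0.85 m from the base axis. Payload 15.5 kg.
Tool frame: the origin (TCP) lies midway between the tips of the shut fingers; the grasp point (between the pads) lies 19 mm behind it; y points along the fingers, x is the direction in which the jaws open and shut, and the axes are right-handed (so a half turn about y gives the same grasp; the last joint's range is limited). The gripper opens to 91 mm and grips with 3 to 60 N. Pads are 32 mm wide; open, the fingers measure 118 mm over their backs; the gripper's body (76 mm by 178 mm) begins 60 mm behind the grasp point.
Start: joints at [-72.68, 28.281, 77.091, -0, 74.628, -5.472], TCP at [0.242, -0.576, 0.214] pointing down, gripper open.
Joint ranges: [-166.48, 166.48], [-47.26, 123.95], [12.59, 153.08], [-70.14, 250.14], [6.76, 159.57], [-176.63, 176.63]. Speed limits (degrees/s): [108.29, 108.29, 147.25, 172.46, 172.46, 172.46].

INTERFACE

Orientations are given as a 3x3 rotation matrix whose columns are the frame's x, y, z axes.
In Python, from bench import ctrl gives the robot as it stands. The module is installed in compiled form; this text tells all that it offers. Calls block until the motion is done:
- ctrl.goto(position, orientation): joint-space move of the TCP to a pose.
- ctrl.move_l(position, vel=0.15, ori=None, contact_N=None): straight line of the TCP; ori=None keeps the orientation; vel is the mean speed in m/s. With contact_N (N) it stops when the force on the tool has changed by that much, and returns True; else False.
- ctrl.movej(angles): joint-space move.
- ctrl.command_gripper(opening): opening from 0.0 (shut) to 1.0 (fully open); the grip force is fixed at half the most; returns when the fingers have stopped.
- ctrl.sleep(seconds).
- ctrl.ik(position, orientation): joint angles nearest the present ones, or None.
- ctrl.read_camera(name): name is "side" or "top" or "wrist"; returns the picture (384x512x3 uint8, blue, green, red); there is no depth.
- ctrl.camera_params(name): a dict with "fx", "fy", "cx", "cy" (pixels), "D" ([k1, k2, p1, p2, k3] as OpenCV has them; the pictures are not rectified), "pose" (4x4, takes a point from camera to world coordinates); the wrist camera has in their place "T_tool_cam" (4x4, takes a point from camera to tool coordinates, whose origin is the TCP and whose axes are the tool frame's). Camera axes: x right, y up, looking along -z (the intrinsics and any distortion apply to the point x, -y, -z); pixel columns grow to the right and rows downward; lengths in m; the calibration is good to about 2 mm. A picture is of the moment at which its call begins: read the wrist's pose just before it. camera_params takes no time and is no camera call.
A pose or a line that the arm cannot do raises ctrl.MotionError and nothing moves.
- ctrl.sign_off(): hands the job in, once; it reports no verdict.
Readings, each from a call of its own:
- ctrl.current_t(): time.
- ctrl.current_q(): joint angles.
- ctrl.current_dq(): joint speeds.
- ctrl.current_effort(): joint torques, N m.
- ctrl.current_tool_pos(): TCP position.
- ctrl.current_eef_rot(): TCP orientation.
- ctrl.current_contact_force(): force on the tool from outside, world axes, zero at the start.
- ctrl.current_wrist_torque(): the same for the moment, N m.
- ctrl.current_grip_width(): opening from 0.0 (shut) to 1.0 (fully open).
Only numpy, scipy, OpenCV 4.12 (cv2) and the standard library are available. Lean on these libraries where they do the work, as an engineer would, in place of code of your own. Each camera call takes 0.05 s, during which the arm holds its last target. There are 200 camera calls.

TASK

Three or four linear slides lie on the black mat: run every carriage out by its post as far as it will go, and leave them all standing out together so that they can be compared - a sound one runs to the far end block, one that binds stops short. Then push every carriage fully home again, lay each sound slide flat on the bench straight in front of one of the three motors on the plate, one slide to a motor, either way round, in line with the shaft and with a finger's width (15 to 20 mm) between the slide's end and the shaft tip, and lay each slide that binds flat on the floor of the grey reject tray. Leave the other things on the bench where they are.

Things in the scene. Friction and masses are not known exactly. Their poses are not given: they have to be found in the camera images.
- slide_a: linear slide, loose, about 0.7 kg (some are absent); aluminium rail 140 long (its x) x 36 wide x 22 high, with a 10 mm thick, 36 wide end block at each end reaching 40 high. Origin: centre of the underside; x along the rail, from the home end (-x, towards the robot at the start, within 0.4 rad) to the far end, z up. Grip the rail across its width in the middle, where it is clear when the carriage is home
- carriage_a (a joint): travel of that slide's carriage, m: 0 = home, against the end block at -x; a sound one runs to 0.075, against the other end block; one that binds stops hard well short of that (under 0.06). The carriage stays where it is left and drags with about 1.2 N; push much harder (4 to 7 N) and the whole slide skids along the bench
- post_a (a point): centre of the top of the upright steel grip post on that slide's carriage, 80 mm above the slide's underside; the post is 14 x 14 mm, sides parallel to the slide's, and stands 38 mm above the black carriage (40 long, 34 wide, top at 42); at home the post is 37.5 mm from the slide's middle, towards -x
- slide_b: linear slide, loose, about 0.7 kg (some are absent); aluminium rail 140 long (its x) x 36 wide x 22 high, with a 10 mm thick, 36 wide end block at each end reaching 40 high. Origin: centre of the underside; x along the rail, from the home end (-x, towards the robot at the start, within 0.4 rad) to the far end, z up. Grip the rail across its width in the middle, where it is clear when the carriage is home
- carriage_b (a joint): travel of that slide's carriage, m: 0 = home, against the end block at -x; a sound one runs to 0.075, against the other end block; one that binds stops hard well short of that (under 0.06). The carriage stays where it is left and drags with about 1.2 N; push much harder (4 to 7 N) and the whole slide skids along the bench
- post_b (a point): centre of the top of the upright steel grip post on that slide's carriage, 80 mm above the slide's underside; the post is 14 x 14 mm, sides parallel to the slide's, and stands 38 mm above the black carriage (40 long, 34 wide, top at 42); at home the post is 37.5 mm from the slide's middle, towards -x
- slide_c: linear slide, loose, about 0.7 kg (some are absent); aluminium rail 140 long (its x) x 36 wide x 22 high, with a 10 mm thick, 36 wide end block at each end reaching 40 high. Origin: centre of the underside; x along the rail, from the home end (-x, towards the robot at the start, within 0.4 rad) to the far end, z up. Grip the rail across its width in the middle, where it is clear when the carriage is home
- carriage_c (a joint): travel of that slide's carriage, m: 0 = home, against the end block at -x; a sound one runs to 0.075, against the other end block; one that binds stops hard well short of that (under 0.06). The carriage stays where it is left and drags with about 1.2 N; push much harder (4 to 7 N) and the whole slide skids along the bench
- post_c (a point): centre of the top of the upright steel grip post on that slide's carriage, 80 mm above the slide's underside; the post is 14 x 14 mm, sides parallel to the slide's, and stands 38 mm above the black carriage (40 long, 34 wide, top at 42); at home the post is 37.5 mm from the slide's middle, towards -x
- slide_d: linear slide, loose, about 0.7 kg (some are absent); aluminium rail 140 long (its x) x 36 wide x 22 high, with a 10 mm thick, 36 wide end block at each end reaching 40 high. Origin: centre of the underside; x along the rail, from the home end (-x, towards the robot at the start, within 0.4 rad) to the far end, z up. Grip the rail across its width in the middle, where it is clear when the carriage is home
- carriage_d (a joint): travel of that slide's carriage, m: 0 = home, against the end block at -x; a sound one runs to 0.075, against the other end block; one that binds stops hard well short of that (under 0.06). The carriage stays where it is left and drags with about 1.2 N; push much harder (4 to 7 N) and the whole slide skids along the bench
- post_d (a point): centre of the top of the upright steel grip post on that slide's carriage, 80 mm above the slide's underside; the post is 14 x 14 mm, sides parallel to the slide's, and stands 38 mm above the black carriage (40 long, 34 wide, top at 42); at home the post is 37.5 mm from the slide's middle, towards -x
- slide_e: linear slide, loose, about 0.7 kg (some are absent); aluminium rail 140 long (its x) x 36 wide x 22 high, with a 10 mm thick, 36 wide end block at each end reaching 40 high. Origin: centre of the underside; x along the rail, from the home end (-x, towards the robot at the start, within 0.4 rad) to the far end, z up. Grip the rail across its width in the middle, where it is clear when the carriage is home
- carriage_e (a joint): travel of that slide's carriage, m: 0 = home, against the end block at -x; a sound one runs to 0.075, against the other end block; one that binds stops hard well short of that (under 0.06). The carriage stays where it is left and drags with about 1.2 N; push much harder (4 to 7 N) and the whole slide skids along the bench
- post_e (a point): centre of the top of the upright steel grip post on that slide's carriage, 80 mm above the slide's underside; the post is 14 x 14 mm, sides parallel to the slide's, and stands 38 mm above the black carriage (40 long, 34 wide, top at 42); at home the post is 37.5 mm from the slide's middle, towards -x
- shaft_0 (a point): point on the bench straight below the tip of the shaft of the leftmost of the three black 42 mm motors (seen from the robot) on the fixed motor plate; the shaft, 29 mm high and 8 thick, points along -x of this frame, towards the robot; the motor body begins 22 mm behind the tip, neighbouring shafts are 115 apart
- shaft_1 (a point): point on the bench straight below the tip of the shaft of the middle of the three black 42 mm motors (seen from the robot) on the fixed motor plate; the shaft, 29 mm high and 8 thick, points along -x of this frame, towards the robot; the motor body begins 22 mm behind the tip, neighbouring shafts are 115 apart
- shaft_2 (a point): point on the bench straight below the tip of the shaft of the rightmost of the three black 42 mm motors (seen from the robot) on the fixed motor plate; the shaft, 29 mm high and 8 thick, points along -x of this frame, towards the robot; the motor body begins 22 mm behind the tip, neighbouring shafts are 115 apart
- reject_tray: grey open reject tray, fixed, 185 (x) x 250 (y) x 42 high, walls and floor 5 thick; origin: centre of its underside, z up
- spare_motor: bystander: loose black motor, 48 x 42 x 42, shaft 22 long towards its -x; origin: under the middle of its front face
- screwdriver: bystander: screwdriver lying on the bench at the left, about 200 long; origin near its middle
- jar: bystander: jar, 60 across, 80 high, on the far side; origin: centre of underside
- tape: bystander: tape roll lying flat, 90 across, 24 high; origin: centre of underside
- cup: bystander: white plastic cup, 76 across, 90 high, at the near left; origin: centre of underside

How it is judged (in metres and radians):
On the way:
1. every carriage present has been run out as far as it goes (within 7 mm of its stop), all standing out at the same time (value of joint carriage_a above 0.025 m and value of joint each of carriage_b, carriage_c, carriage_e above 0.068 m and value of joint carriage_d above 0.04 m), for 0.2 s.
At the end, for the whole second after the job is handed in: All carriages home (6 mm), all slides flat and at rest; each sound slide on the bench before its own motor, within 14 mm and 0.15 rad of the shaft line, 3 to 37 mm between its end and the shaft tip; each binding slide flat on the floor of the reject tray (value of joint each of carriage_a, carriage_b, carriage_c, carriage_d, carriage_e below 0.006 m and linear speed of each of slide_a, slide_b, slide_c, slide_d, slide_e below 0.02 m/s and angle between each of slide_a, slide_b, slide_c, slide_d, slide_e's own z axis and vertical below 0.12 rad and x of slide_a in the frame of reject_tray between -0.07 and 0.07 m and y of slide_a in the frame of reject_tray between -0.11 and 0.11 m and z of each of slide_a, slide_d in the frame of reject_tray below 0.015 m and ((x of slide_b in the frame of shaft_0 between -0.107 and -0.073 m and y of slide_b in the frame of shaft_0 between -0.014 and 0.014 m and angle between the x axis of slide_b and the x axis of shaft_0, either way round below 0.15 rad and height (world z) of slide_b below 0.01 m) or (x of slide_b in the frame of shaft_1 between -0.107 and -0.073 m and y of slide_b in the frame of shaft_1 between -0.014 and 0.014 m and angle between the x axis of slide_b and the x axis of shaft_1, either way round below 0.15 rad and height (world z) of slide_b below 0.01 m) or (x of slide_b in the frame of shaft_2 between -0.107 and -0.073 m and y of slide_b in the frame of shaft_2 between -0.014 and 0.014 m and angle between the x axis of slide_b and the x axis of shaft_2, either way round below 0.15 rad and height (world z) of slide_b below 0.01 m)) and ((x of slide_c in the frame of shaft_0 between -0.107 and -0.073 m and y of slide_c in the frame of shaft_0 between -0.014 and 0.014 m and angle between the x axis of slide_c and the x axis of shaft_0, either way round below 0.15 rad and height (world z) of slide_c below 0.01 m) or (x of slide_c in the frame of shaft_1 between -0.107 and -0.073 m and y of slide_c in the frame of shaft_1 between -0.014 and 0.014 m and angle between the x axis of slide_c and the x axis of shaft_1, either way round below 0.15 rad and height (world z) of slide_c below 0.01 m) or (x of slide_c in the frame of shaft_2 between -0.107 and -0.073 m and y of slide_c in the frame of shaft_2 between -0.014 and 0.014 m and angle between the x axis of slide_c and the x axis of shaft_2, either way round below 0.15 rad and height (world z) of slide_c below 0.01 m)) and x of slide_d in the frame of reject_tray between -0.07 and 0.07 m and y of slide_d in the frame of reject_tray between -0.11 and 0.11 m and ((x of slide_e in the frame of shaft_0 between -0.107 and -0.073 m and y of slide_e in the frame of shaft_0 between -0.014 and 0.014 m and angle between the x axis of slide_e and the x axis of shaft_0, either way round below 0.15 rad and height (world z) of slide_e below 0.01 m) or (x of slide_e in the frame of shaft_1 between -0.107 and -0.073 m and y of slide_e in the frame of shaft_1 between -0.014 and 0.014 m and angle between the x axis of slide_e and the x axis of shaft_1, either way round below 0.15 rad and height (world z) of slide_e below 0.01 m) or (x of slide_e in the frame of shaft_2 between -0.107 and -0.073 m and y of slide_e in the frame of shaft_2 between -0.014 and 0.014 m and angle between the x axis of slide_e and the x axis of shaft_2, either way round below 0.15 rad and height (world z) of slide_e below 0.01 m))); the robot touches nothing.
It fails at once if a bystander (spare_motor, screwdriver, jar, tape, cup) shifted by more than 50 mm (distance of any of spare_motor, screwdriver, jar, tape, cup from where it was at the start of the episode above 0.05 m).
Of slide_a, slide_b, slide_c, slide_d, slide_e only 3 to 4 are there at a start; the rules pass over those that are not, and their reading is None.
At some moment in a run one of slide_a, slide_b, slide_c, slide_d, slide_e may be knocked a few centimetres aside while the robot is not near it.
Once in a run the grip may slacken for a moment while it holds something.
It also fails if it takes over 210 s, if anything falls off the work surface, if the arm or the gripper's body presses on something with over 40 N, if the wrist force passes 120 N, or if a joint passes its speed limit or range.

## Working session

There is one attempt and no reset: what is moved stays moved. The work goes in short steps, each a Python script; the robot and the scene stay as the last script left them, time stands still between calls to the robot, and variables do not carry over. Pictures are saved under pics/ and viewed, about 12 in all and at most 16, crops included, and the job is handed in when it is done.

```bash
mkdir -p pics
cat > h.py <<'E'
import numpy as np, cv2
from bench import ctrl
def cam(name, T=None):
    p=ctrl.camera_params(name)
    K=np.array([[p['fx'],0,p['cx']],[0,p['fy'],p['cy']],[0,0,1.]]); D=np.array(p['D'],float)
    if name=='wrist': T=T@np.array(p['T_tool_cam'])
    else: T=np.array(p['pose'])
    return K,D,T
def tool():
    T=np.eye(4); T[:3,:3]=ctrl.current_eef_rot(); T[:3,3]=ctrl.current_tool_pos(); return T
def px2w(c,uv,z):
    K,D,T=c
    u=cv2.undistortPoints(np.array(uv,float).reshape(-1,1,2),K,D).reshape(-1,2)
    d=np.c_[u[:,0],-u[:,1],-np.ones(len(u))]@T[:3,:3].T
    o=T[:3,3]; return o+d*((z-o[2])/d[:,2])[:,None]
def w2px(c,P):
    K,D,T=c; P=(np.atleast_2d(P)-T[:3,3])@T[:3,:3]
    P=P*[1,-1,-1]
    return cv2.projectPoints(P.reshape(-1,1,3),np.zeros(3),np.zeros(3),K,D)[0].reshape(-1,2)
E
python3 - <<'E'
from h import *
for n in('top','side'):
    cv2.imwrite(f'pics/{n}0.png',ctrl.read_camera(n)); print(n,cam(n))
print(ctrl.camera_params('wrist')); print(tool(),ctrl.current_t())
E
```

```text
top (array([[423.36740576,   0.        , 249.39618019],
       [  0.        , 423.36740576, 188.62420302],
       [  0.        ,   0.        ,   1.        ]]), array([-0.03626495,  0.        ,  0.        ,  0.        ,  0.        ]), array([[-6.04887374e-03,  9.96161517e-01, -8.73249274e-02,
         4.46303415e-01],
       [-9.99981705e-01, -6.02944802e-03,  4.86218372e-04,
         5.62630973e-02],
       [-4.21690794e-05,  8.73262708e-02,  9.96179763e-01,
         1.24506855e+00],
       [ 0.00000000e+00,  0.00000000e+00,  0.00000000e+00,
         1.00000000e+00]]))
side (array([[418.09403536,   0.        , 256.11631035],
       [  0.        , 418.09403536, 194.32626978],
       [  0.        ,   0.        ,   1.        ]]), array([-0.10154572,  0.        ,  0.        ,  0.        ,  0.        ]), array([[-0.3352474 ,  0.56130401, -0.75666835, -0.52042333],
       [-0.94193388, -0.21608466,  0.25703691,  0.43842416],
       [-0.01922858,  0.79890252,  0.60115309,  0.89922482],
       [ 0.        ,  0.        ,  0.        ,  1.        ]]))
{'fx': 298.306286662029, 'fy': 298.306286662029, 'cx': 252.59063583040322, 'cy': 189.42531068284717, 'D': array([-0.03668345,  0.        ,  0.        ,  0.        ,  0.        ]), 'T_tool_cam': array([[ 9.99999665e-01,  4.82183203e-04, -6.61245225e-04,
         7.36108652e-04],
       [-7.64780691e-04,  2.62999384e-01, -9.64795698e-01,
        -1.70574442e-01],
       [-2.91301193e-04,  9.64795881e-01,  2.62999665e-01,
         7.35685148e-02],
       [ 0.00000000e+00,  0.00000000e+00,  0.00000000e+00,
         1.00000000e+00]])}
[[ 3.87362864e-01 -3.21033258e-04  9.21927279e-01  2.42016983e-01]
 [-9.21926664e-01  1.07205459e-03  3.87362979e-01 -5.75868551e-01]
 [-1.11271277e-03 -9.99999374e-01  1.19305016e-04  2.13380302e-01]
 [ 0.00000000e+00  0.00000000e+00  0.00000000e+00  1.00000000e+00]] 0.1
```

View pics/top0.png

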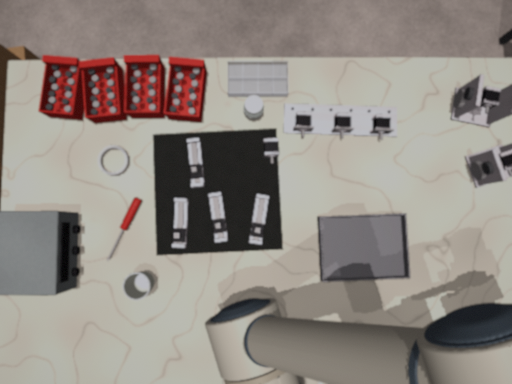

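View pics/side0.png

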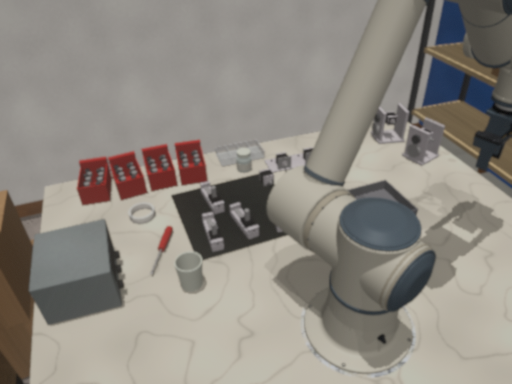

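The top view shows four slides, at about (195,163), (180,222), (218,217) and (259,219). The motors are at (302,123), (342,122) and (381,125), the tray at (363,247) and the spare motor at (271,150). I'll enlarge the top view and take a closer look at the mat with the wrist camera.

```bash
cat >> h.py <<'E'
def R(th):  # tool pointing down, tool z axis heading th (rad), jaws across
    z=np.array([np.cos(th),np.sin(th),0]); y=np.array([0,0,-1.]); return np.c_[np.cross(y,z),y,z]
E
python3 - <<'E'
from h import *
c=cam('top')
pt=dict(s1=(195,163),s2=(180,222),s3=(218,217),s4=(259,219),m0=(302,135),m1=(342,133),m2=(381,135),tray=(363,247),spare=(271,150))
for k,v in pt.items(): print(k,px2w(c,[v],0.03).round(3))
im=cv2.imread('pics/top0.png')
cv2.imwrite('pics/topc.png',cv2.resize(im[90:260,150:400],None,fx=3.2,fy=3.2,interpolation=cv2.INTER_CUBIC))
ctrl.command_gripper(0.0)
ctrl.goto([0.40,0.15,0.30],R(0))
T=tool(); im=ctrl.read_camera('wrist'); np.save('w1.npy',T); cv2.imwrite('pics/w1.png',im)
cv2.imwrite('pics/w1b.png',cv2.resize(im,(800,600),interpolation=cv2.INTER_CUBIC)); print(ctrl.current_t(),T.round(3),ctrl.current_contact_force())
E
```

```text
s1 [[0.628 0.213 0.03 ]]
s2 [[0.458 0.255 0.03 ]]
s3 [[0.472 0.146 0.03 ]]
s4 [[0.465 0.029 0.03 ]]
m0 [[ 0.709 -0.099  0.03 ]]
m1 [[ 0.714 -0.216  0.03 ]]
m2 [[ 0.708 -0.33   0.03 ]]
tray [[ 0.383 -0.268  0.03 ]]
spare [[ 0.665 -0.008  0.03 ]]
4.1583 [[-0.001 -0.     1.     0.4  ]
 [-1.    -0.    -0.001  0.15 ]
 [ 0.    -1.    -0.     0.3  ]
 [ 0.     0.     0.     1.   ]] [0.51349101 0.17093688 0.88038488]
```

View pics/topc.png

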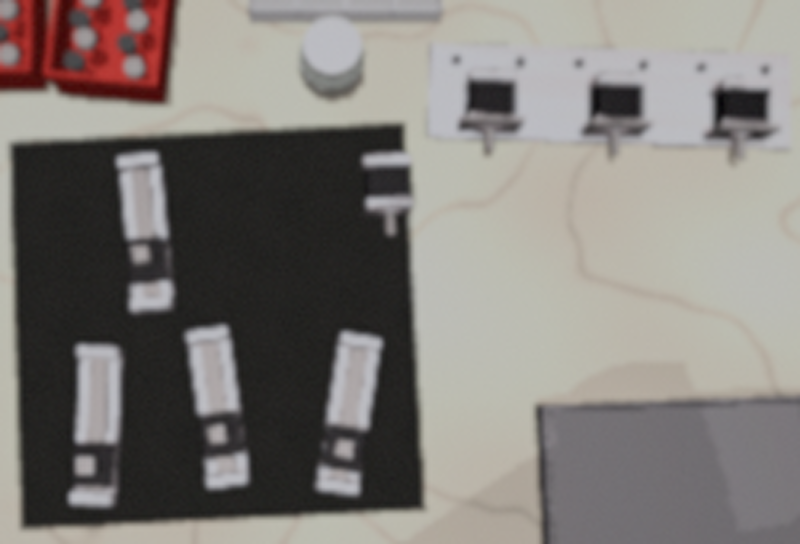

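View pics/w1b.png

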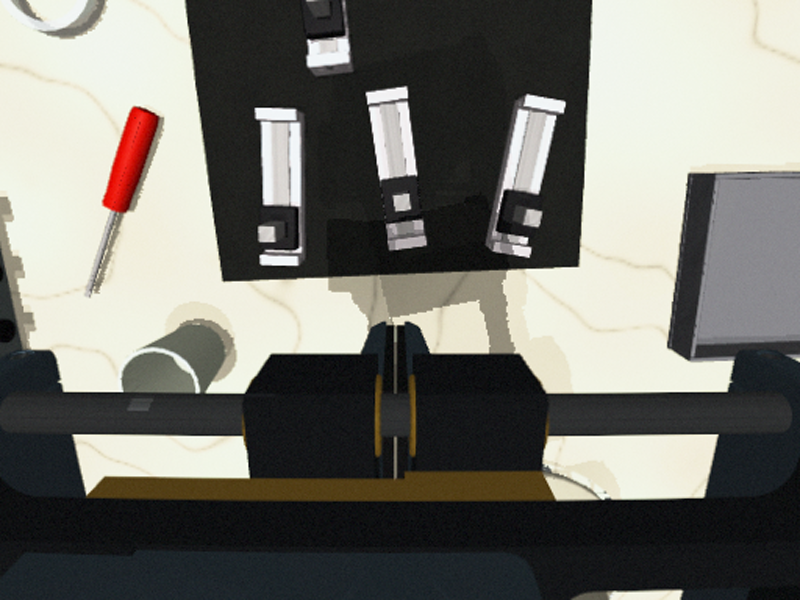

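Run:
```python
from h import *
ct=cam('top'); cw=cam('wrist',np.load('w1.npy'))
f=lambda l:np.array(l)/3.2+[150,90]
g=lambda l:np.array(l)/1.5625
def rep(n,c,far,near,post):
    a,b=px2w(c,[far,near],.04); p=px2w(c,[post],.08)[0]; d=a-b
    m=(a+b)/2; u=d/np.linalg.norm(d); print(n,m.round(4)[:2],'len',np.linalg.norm(d).round(4),'yaw',np.arctan2(d[1],d[0]).round(3),'post along',((p-m)@u).round(4),'lat',(u[0]*(p-m)[1]-u[1]*(p-m)[0]).round(4))
rep('L w',cw,g((279,114)),g((279,259)),g((268,233)))
rep('M w',cw,g((387,96)),g((407,242)),g((402,202)))
rep('R w',cw,g((543,104)),g((513,250)),g((527,216)))
rep('L t',ct,f((97,352)),f((91,497)),f((86,465)))
rep('M t',ct,f((208,334)),f((227,477)),f((217,433)))
rep('R t',ct,f((359,341)),f((338,485)),f((345,448)))
rep('F t',ct,f((138,160)),f((151,301)),f((140,254)))
for m in [(487,150),(612,155),(736,159)]: print('shaft',px2w(ct,[f(m)],.029).round(4))
```

```text
L w [0.4573 0.253 ] len 0.1286 yaw -0.062 post along -0.0345 lat -0.0003
M w [0.4723 0.1459] len 0.1281 yaw 0.141 post along -0.0244 lat -0.0001
R w [0.4655 0.0285] len 0.1296 yaw -0.142 post along -0.0298 lat 0.0054
L t [0.4564 0.2552] len 0.1284 yaw -0.034 post along -0.0351 lat -0.0012
M t [0.4726 0.1455] len 0.128 yaw 0.132 post along -0.0248 lat 0.0007
R t [0.4653 0.0291] len 0.1289 yaw -0.153 post along -0.0311 lat -0.0006
F t [0.63   0.2112] len 0.1286 yaw 0.097 post along -0.027 lat 0.0012
shaft [[ 0.7035 -0.0993  0.029 ]]
shaft [[ 0.6984 -0.2134  0.029 ]]
shaft [[ 0.6943 -0.3272  0.029 ]]
```

```bash
cat >> h.py <<'E'
def at(s,a,l=0,z=0.):  # point in slide frame s=(x,y,yaw)
    x,y,t=s; return np.array([x+a*np.cos(t)-l*np.sin(t),y+a*np.sin(t)+l*np.cos(t),z])
def push(s,a0,a1,N=2.8,v=0.04):
    """a0,a1: along-slide positions of the shut finger block's centre; touching end, returns reached"""
    Rr=R(s[2]); ctrl.goto(at(s,a0,0,.13),Rr); ctrl.move_l(at(s,a0,0,.053),vel=.15)
    ctrl.sleep(.2); f0=np.array(ctrl.current_contact_force())
    hit=ctrl.move_l(at(s,a1,0,.053),vel=v,contact_N=N)
    p=np.array(ctrl.current_tool_pos()); f=np.array(ctrl.current_contact_force())-f0
    al=(p-at(s,0))@[np.cos(s[2]),np.sin(s[2]),0]
    print('hit',hit,'along',al.round(4),'df',f.round(2),'t',round(ctrl.current_t(),1)); return hit,al
def lift(z=.14):
    p=np.array(ctrl.current_tool_pos()); p[2]=z; ctrl.move_l(p,vel=.2)
S=dict(L=(.4568,.254,-.05),M=(.4725,.1457,.136),R=(.4654,.0288,-.148),F=(.630,.2112,.097))
E
python3 - <<'E'
from h import *
push(S['M'],-.062,.030)
T=tool(); im=ctrl.read_camera('wrist'); np.save('w2.npy',T); cv2.imwrite('pics/w2.png',im); cv2.imwrite('pics/t2.png',ctrl.read_camera('top'))
cv2.imwrite('pics/v2.png',cv2.resize(im,(640,480)))
E
```

```text
hit True along 0.0143 df [-0.29 -1.12  0.56] t 7.4
```

View pics/v2.png

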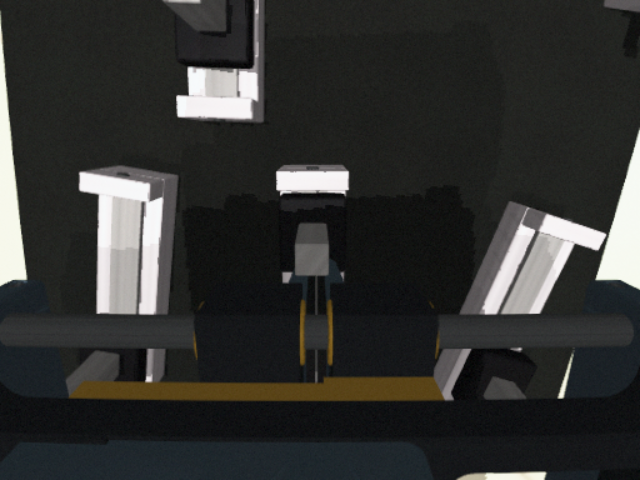

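M ran out to 0.0143, which matches the far end block (predicted 0.0145), and the picture shows the carriage against it. I'll push the other three the same way.

Run:
```python
from h import *
lift()
for k,a in (('R',-.069),('L',-.073),('F',-.064)):
    print(k,end=' '); push(S[k],a,.030); lift()
ctrl.goto([0.42,0.16,0.34],R(0))
T=tool(); im=ctrl.read_camera('wrist'); np.save('w3.npy',T); cv2.imwrite('pics/w3.png',im); cv2.imwrite('pics/t3.png',ctrl.read_camera('top'))
cv2.imwrite('pics/v3.png',cv2.resize(im[:270],None,fx=1.5625,fy=1.5625,interpolation=cv2.INTER_CUBIC)); print(ctrl.current_t())
```

```text
R hit True along 0.0147 df [ 0.83 -0.67 -0.11] t 11.4
L hit True along -0.0283 df [-1.41  0.32  0.09] t 15.1
F hit True along 0.0151 df [ 0.32 -0.36  0.9 ] t 19.0
20.8333
```

View pics/v3.png

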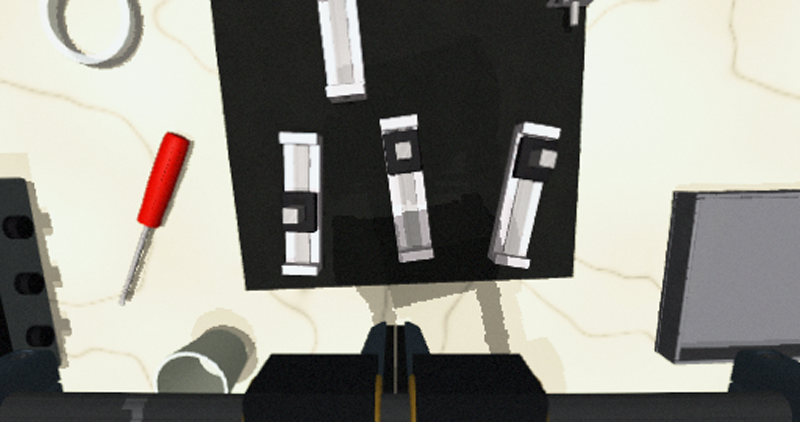

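R and F ran fully out and L stopped at 32 mm, so it looks like a binding one. I'll push L once more to confirm that's a real stop, then take all the carriages home.

Run:
```python
from h import *
push(S['L'],-.040,.010,N=3.0,v=.03); lift()
cv2.imwrite('pics/t4.png',ctrl.read_camera('top'))
# home: block on far side of post; touching home at -.0375+.023=-.0145
for k,a in (('L',.030),('M',.072),('R',.072),('F',.072)):
    print(k,end=' '); push(S[k],a,-.028); lift()
ctrl.goto([0.40,0.16,0.34],R(0))
T=tool(); im=ctrl.read_camera('wrist'); np.save('w4.npy',T); cv2.imwrite('pics/w4.png',im); cv2.imwrite('pics/t5.png',ctrl.read_camera('top'))
cv2.imwrite('pics/v4.png',cv2.resize(im[:270],None,fx=1.5625,fy=1.5625,interpolation=cv2.INTER_CUBIC)); print(ctrl.current_t())
```

```text
hit True along -0.0268 df [-1.14  0.79  0.34] t 23.3
L hit True along -0.0103 df [ 1.45 -0.45  1.  ] t 26.1
M hit True along -0.0118 df [-0.4   0.09  0.28] t 30.0
R hit True along -0.0117 df [ 0.25  0.22 -0.12] t 34.0
F hit True along -0.0114 df [ 1.62 -0.41 -0.29] t 38.4
40.2417
```

View pics/v4.png

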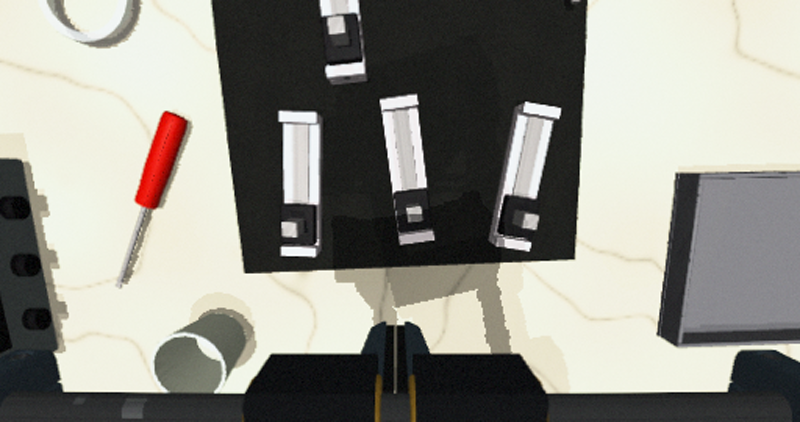

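L stopped at the same place on the second push, so it binds. I'll measure the poses and post positions from this picture.

Run:
```python
from h import *
cw=cam('wrist',np.load('w4.npy')); g=lambda l:np.array(l)/1.5625
def rep(n,c,far,near,post):
    a,b=px2w(c,[far,near],.04); p=px2w(c,[post],.08)[0]; d=a-b
    m=(a+b)/2; u=d/np.linalg.norm(d); print(n,m.round(4)[:2],'len',np.linalg.norm(d).round(4),'yaw',np.arctan2(d[1],d[0]).round(3),'post along',((p-m)@u).round(4),'lat',(u[0]*(p-m)[1]-u[1]*(p-m)[0]).round(4))
rep('L',cw,g((298,117)),g((300,252)),g((289,229)))
rep('M',cw,g((399,102)),g((416,239)),g((414,214)))
rep('R',cw,g((542,108)),g((514,244)),g((526,220)))
im=cv2.imread('pics/w4.png')[0:170,130:370]; b=cv2.imread('pics/t5.png')[125:260,140:300]
cv2.imwrite('pics/v5.png',np.vstack([cv2.resize(im,(600,425),interpolation=cv2.INTER_CUBIC)]))
```

```text
L [0.4578 0.253 ] len 0.1301 yaw -0.036 post along -0.0367 lat 0.0019
M [0.471  0.1459] len 0.1311 yaw 0.134 post along -0.0365 lat 0.0001
R [0.4661 0.0281] len 0.1316 yaw -0.142 post along -0.0377 lat 0.0048
```

View pics/v5.png

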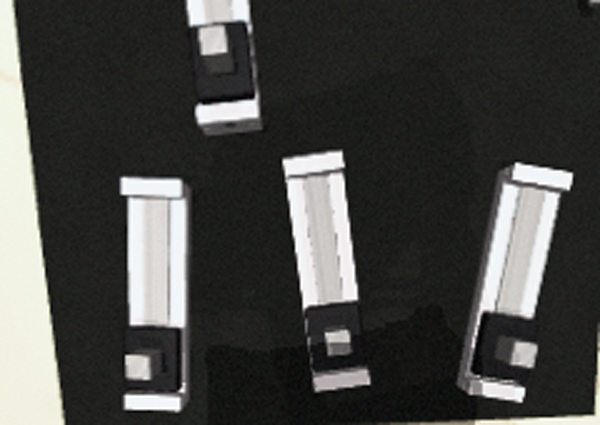

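All the carriages are home: the posts measure -36.5 to -37.7 mm against a nominal -37.5. Next I'll look at the motors and the tray, and check that no slide has shifted.

Run:
```python
from h import *
ctrl.command_gripper(0.6)
ctrl.goto([0.52,-0.21,0.34],R(0))
T=tool(); im=ctrl.read_camera('wrist'); np.save('w6.npy',T); cv2.imwrite('pics/w6.png',im); t=ctrl.read_camera('top'); cv2.imwrite('pics/t6.png',t)
a=cv2.resize(im[:270],None,fx=1.5625,fy=1.5625,interpolation=cv2.INTER_CUBIC); 
cv2.imwrite('pics/v6.png',a)
cv2.imwrite('pics/v6t.png',cv2.resize(t[120:290,140:420],None,fx=2.8,fy=2.8,interpolation=cv2.INTER_CUBIC)); print(ctrl.current_t())
```

```text
42.725
```

View pics/v6.png

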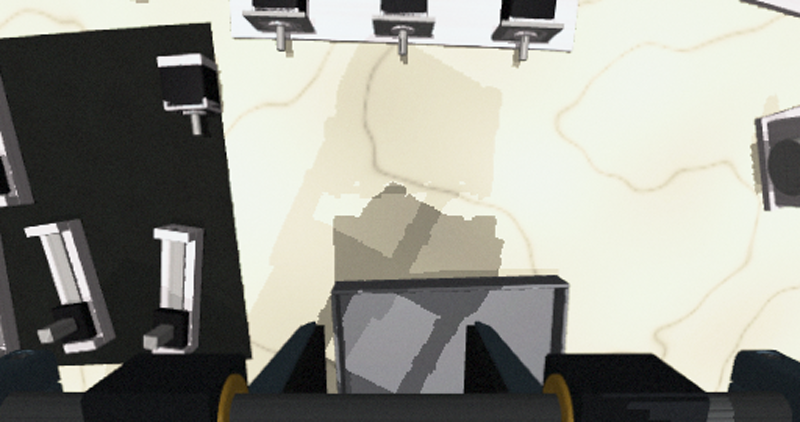

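View pics/v6t.png

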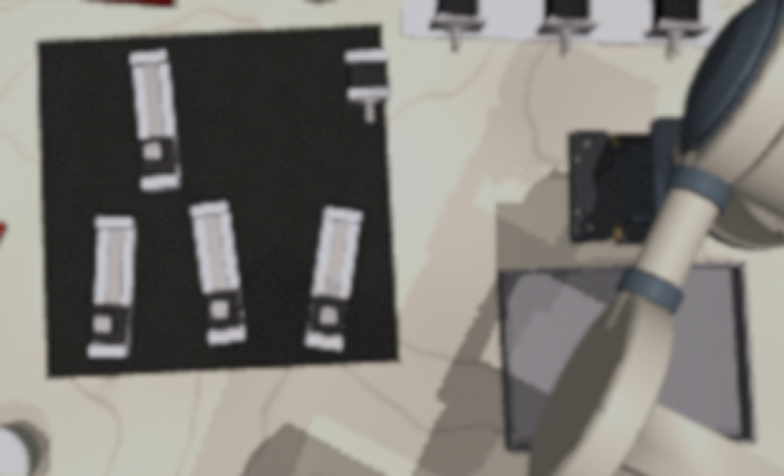

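Run:
```python
from h import *
cw=cam('wrist',np.load('w6.npy')); ct=cam('top'); g=lambda l:np.array(l)/1.5625; f=lambda l:np.array(l)/2.8+[140,120]
print('sh w',px2w(cw,g([(281,50),(403,55),(524,58)]),.029).round(4).tolist())
print('sh t',px2w(ct,f([(457,48),(564,51),(672,53)]),.029).round(4).tolist())
print('tray w far',px2w(cw,g([(335,283),(568,280)]),.042).round(4).tolist())
q=px2w(ct,f([(498,268),(745,262),(506,448),(753,438)]),.042); print('tray t',q.round(4).tolist(),q.mean(0))
for n,a,b in (('F',(149,57),(160,183)),('L',(115,221),(108,350)),('M',(210,208),(227,336)),('R',(343,213),(325,342))):
    a,b=px2w(ct,f([a,b]),.04); d=a-b; print(n,((a+b)/2).round(4),np.linalg.norm(d).round(3),np.arctan2(d[1],d[0]).round(3))
```

```text
sh w [[0.7043, -0.1024, 0.029], [0.6995, -0.2179, 0.029], [0.6976, -0.3331, 0.029]]
sh t [[0.7027, -0.1023, 0.029], [0.6991, -0.214, 0.029], [0.6965, -0.3272, 0.029]]
tray w far [[0.4803, -0.1484, 0.042], [0.4837, -0.3901, 0.042]]
tray t [[0.4734, -0.1383, 0.042], [0.4776, -0.3908, 0.042], [0.2931, -0.143, 0.042], [0.3005, -0.3928, 0.042]] [ 0.38612851 -0.26619495  0.042     ]
F [0.6276 0.2111 0.04  ] 0.131 0.092
L [0.4583 0.2539 0.04  ] 0.131 -0.047
M [0.4714 0.1453 0.04  ] 0.131 0.132
R [0.4652 0.0281 0.04  ] 0.132 -0.147
```

```bash
cat >> h.py <<'E'
OFF=.010
SH=[(.7035,-.102),(.699,-.216),(.697,-.331)]; PY=-.03
TG=[(x-.0885*np.cos(PY),y-.0885*np.sin(PY),PY) for x,y in SH]
def pick(s):
    Rr=R(s[2]); ctrl.command_gripper(.6); ctrl.goto(at(s,OFF,0,.16),Rr)
    hit=ctrl.move_l(at(s,OFF,0,.005),vel=.12,contact_N=12); 
    if hit: print('HIT descending',ctrl.current_tool_pos()); return False
    ctrl.command_gripper(0.); w=ctrl.current_grip_width(); p=np.array(ctrl.current_tool_pos())
    p[2]=.08; ctrl.move_l(p,vel=.12); ctrl.sleep(.1)
    print('grip mm',round(w*91,1),round(ctrl.current_grip_width()*91,1),'F',np.round(ctrl.current_contact_force(),1)); return True
def carry(t,zf=0.):
    Rr=R(t[2]); ctrl.move_l(at(t,OFF,0,.08+zf),vel=.18,ori=Rr); print('grip at target mm',round(ctrl.current_grip_width()*91,1),'Fz',round(ctrl.current_contact_force()[2],1))
def lower(t,zf=0.):
    hit=ctrl.move_l(at(t,OFF,0,.006+zf),vel=.08,contact_N=15); print('low hit',hit,np.round(ctrl.current_tool_pos(),4))
    ctrl.command_gripper(.6); ctrl.sleep(.2); lift(.16); print('t',round(ctrl.current_t(),1))
def snap(n,crop=None,f=1.5):
    np.save(f'{n}.npy',tool()); im=ctrl.read_camera('wrist'); cv2.imwrite(f'pics/{n}.png',im)
    cv2.imwrite(f'pics/{n}_t.png',ctrl.read_camera('top'))
E
python3 - <<'E'
from h import *
if pick((.4656,.0282,-.145)):
    carry(TG[2]); lower(TG[2])
    ctrl.goto([.52,-.25,.30],R(0)); snap('p1')
    a=cv2.imread('pics/p1.png')[:250]; b=cv2.imread('pics/p1_t.png')[90:290,140:420]
    cv2.imwrite('pics/p1v.png',np.vstack([cv2.resize(a,(600,293)),cv2.resize(b,(600,429))])[:600]); print(ctrl.current_t())
E
```

```text
grip mm 35.8 36.2 F [ 0.6 -0.6 -7.3]
grip at target mm 35.7 Fz -6.9
low hit False [ 0.6187 -0.3289  0.0063]
t 51.8
52.6667
```

View pics/p1v.png

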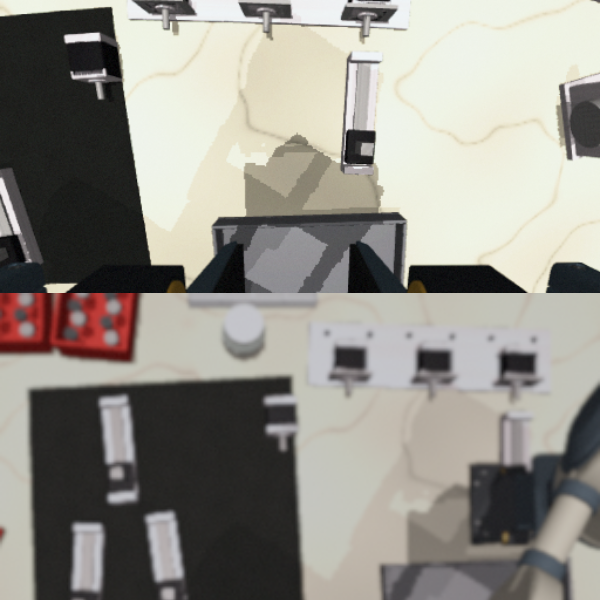

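R is placed in front of the right motor and the others haven't moved. Next is M.

```bash
cat >> h.py <<'E'
ROI=dict(F=(slice(133,198),slice(180,212)),L=(slice(190,255),slice(166,196)),M=(slice(185,250),slice(202,235)))
def moved(k,ref,new):
    f=lambda n:cv2.GaussianBlur(cv2.imread(f'pics/{n}_t.png',0),(5,5),0).astype(float)[ROI[k]]
    a,b=f(ref),f(new); s,_=cv2.phaseCorrelate(a,b); d=np.abs(a-b).mean(); print(k,'shift px',np.round(s,2),'diff',d.round(1)); return d>12
E
python3 - <<'E'
from h import *
moved('M','t6','p1') if 0 else None
if pick((.4712,.1457,.134)):
    carry(TG[1]); lower(TG[1])
    ctrl.goto([.52,-.25,.30],R(0)); snap('p2')
    b=[moved(k,'p1','p2') for k in 'LF']
    if not any(b) and pick((.6288,.2112,.095)):
        carry(TG[0]); lower(TG[0]); ctrl.goto([.52,-.25,.30],R(0)); snap('p3'); moved('L','p1','p3')
    n='p3' if not any(b) else 'p2'
    a=cv2.imread(f'pics/{n}.png')[:250]; b=cv2.imread(f'pics/{n}_t.png')[110:260,140:420]
    cv2.imwrite('pics/p3v.png',np.vstack([cv2.resize(a,(600,293)),cv2.resize(b,(600,307))])); print(ctrl.current_t())
E
```

```text
grip mm 35.8 35.6 F [-0.5  0.7 -6.6]
grip at target mm 35.5 Fz -7.1
low hit True [ 0.6199 -0.2134  0.0053]
t 62.0
L shift px [0.03 0.  ] diff 0.9
F shift px [-6.4  -7.03] diff 2.2
grip mm 35.7 35.5 F [ 0.5  0.2 -6.3]
grip at target mm 35.4 Fz -5.8
low hit True [ 0.6243 -0.0995  0.0053]
t 72.0
L shift px [ 0.03 -0.  ] diff 1.9
73.0667
```

View pics/p3v.png

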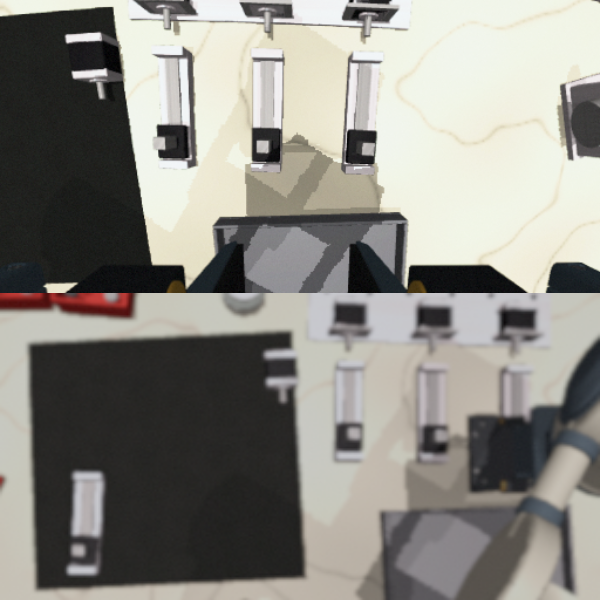

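All three sound slides are placed, and L hasn't moved. Now L goes to the tray.

Run:
```python
from h import *
if pick((.458,.2536,-.042)):
    t=(.386,-.266,.02); carry(t,.005); lower(t,.005); 
    ctrl.goto([.33,-.24,.40],R(0)); snap('p4')
    ctrl.goto([.35,.2,.30],R(0)); cv2.imwrite('pics/p5_t.png',ctrl.read_camera('top'))
    a=cv2.imread('pics/p4.png')[:290]; b=cv2.imread('pics/p5_t.png')[100:290,270:420]
    cv2.imwrite('pics/p5v.png',np.hstack([cv2.resize(a,None,fx=.85,fy=.85,interpolation=cv2.INTER_AREA)[:, :],cv2.resize(b,(196,247))])); 
    cv2.imwrite('pics/p4v.png',cv2.resize(a,None,fx=1.5625,fy=1.5625,interpolation=cv2.INTER_CUBIC)); cv2.imwrite('pics/p5v.png',cv2.resize(b,None,fx=3.1,fy=3.1,interpolation=cv2.INTER_CUBIC)); print(ctrl.current_t())
```

```text
grip mm 35.6 35.7 F [ 0.1 -0.8 -7.5]
grip at target mm 35.7 Fz -6.8
low hit True [ 0.3956 -0.2655  0.0103]
t 83.5Traceback (most recent call last):
  File "<stdin>", line 7, in <module>
    return _nx.concatenate(arrs, 1, dtype=dtype, casting=casting)
           ~~~~~~~~~~~~~~~^^^^^^^^^^^^^^^^^^^^^^^^^^^^^^^^^^^^^^^
ValueError: all the input array dimensions except for the concatenation axis must match exactly, but along dimension 0, the array at index 0 has size 246 and the array at index 1 has size 247
```

Run:
```python
import cv2
a=cv2.imread('pics/p4.png')[:290]; b=cv2.imread('pics/p5_t.png')[100:290,270:420]
cv2.imwrite('pics/p4v.png',cv2.resize(a,None,fx=1.5625,fy=1.5625,interpolation=cv2.INTER_CUBIC)); cv2.imwrite('pics/p5v.png',cv2.resize(b,None,fx=3.1,fy=3.1,interpolation=cv2.INTER_CUBIC))
```

```text
(no output)
```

View pics/p4v.png

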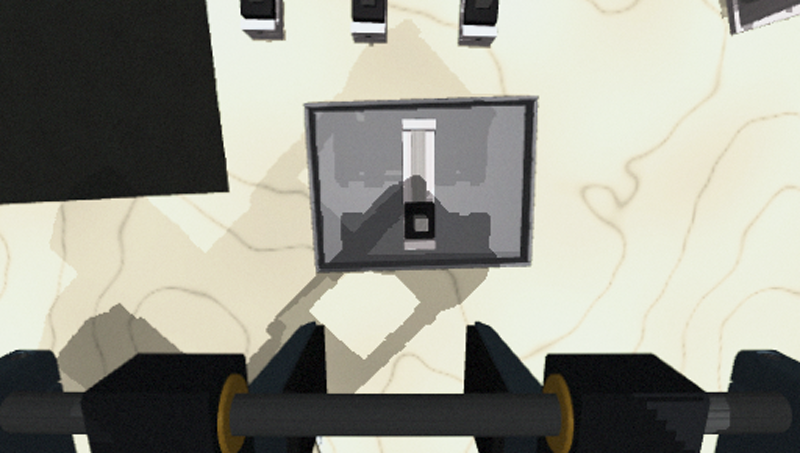

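View pics/p5v.png

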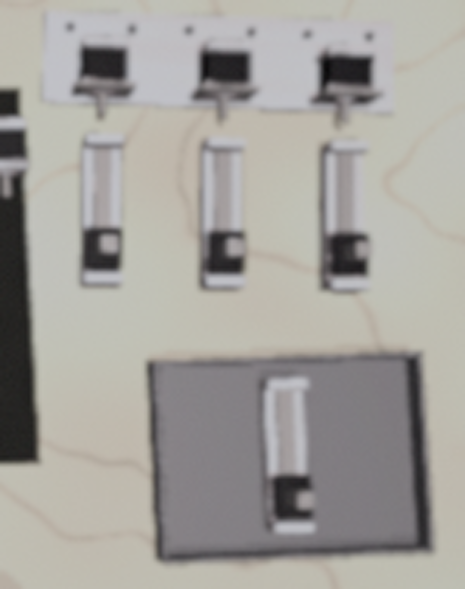

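Run:
```python
from h import *
c=cam('top'); f=lambda l:np.array(l)/3.1+[270,100]
for n,a,b,p,s in (('0',(102,141),(101,279),(109,245),(101,117)),('1',(223,146),(222,282),(234,247),(222,121)),('2',(346,147),(346,284),(360,249),(341,124)),('tray',(287,384),(294,527),(304,500),None)):
    dz=.005 if s is None else 0
    A,B=px2w(c,f([a,b]),.04+dz); P=px2w(c,f([p]),.08+dz)[0]; d=A-B; m=(A+B)/2; u=d/np.linalg.norm(d)
    print(n,m.round(4)[:2],'len',np.linalg.norm(d).round(3),'yaw',np.arctan2(d[1],d[0]).round(3),'post',((P-m)@u).round(4),end=' ')
    if s:
        S_=px2w(c,f([s]),.029)[0]; R2=np.array([[np.cos(PY),np.sin(PY)],[-np.sin(PY),np.cos(PY)]]); print('in shaft frame',(R2@(m-S_)[:2]).round(4),end='')
    print()
print(ctrl.current_t(),ctrl.current_tool_pos(),np.round(ctrl.current_contact_force(),1))
```

```text
0 [ 0.6115 -0.0979] len 0.129 yaw -0.025 post -0.0373 in shaft frame [-0.0895 -0.0002]
1 [ 0.6072 -0.2102] len 0.127 yaw -0.033 post -0.0354 in shaft frame [-0.0896  0.0016]
2 [ 0.6052 -0.3254] len 0.128 yaw -0.034 post -0.0359 in shaft frame [-0.0882 -0.0009]
tray [ 0.3847 -0.2658] len 0.129 yaw 0.023 post -0.0371 
86.325 [0.3505467  0.19944284 0.30012808] [-0.7 -0.2 -0.2]
```

```bash
python3 -c "
from h import *
print(ctrl.sign_off())"
```

```text
the job is handed in; nothing more can be done
None
```

The job is handed in at about 86 s on the robot's clock. Four slides were on the mat: three are sound and now lie in front of the motors, and one binds and is in the reject tray.

- **Running out:** I pushed all four carriages out by their posts and left them standing out together. Three ran the full 75 mm to the far end block. The near-left one stopped hard at about 32 mm, and a second push stopped within 1.5 mm of the same place.
- **Home again:** I pushed every carriage back. By the pusher's position they all stopped 3 to 4 mm short of where I had calculated. The pictures put the posts 35 to 38 mm from the slide middles (37.5 is home), so I read all four as within about 2 mm of home.
- **Sound slides:** In the last top picture their centres are 88 to 90 mm in front of the shaft tips, which leaves gaps of about 18 to 20 mm. They are within 2 mm of the shaft lines and 0.01 rad of parallel.
- **Binding slide:** It lies flat on the tray floor, within about 2 mm of the tray's centre.
- **Other checks:** I saw no knocked slide and no loss of grip. One image-shift reading on the far slide disagreed (6 to 7 px), but the picture difference there was small and the slide then gripped normally, so I took it as a false reading. Lowering three of the slides ended on light contact at the bottom. I saw no sign of the robot touching the bystanders, but I did not measure their positions at the end.

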